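Put the wheel rake away and fasten the case

ROBOT

A 6-joint arm with a two-finger parallel gripper is mounted at the origin on the work surface. World frame = base frame: x ahead of the robot, y to its left, z up, the work surface at z = 0. Lengths are in mm, angles in rad, forces in N, time in s.
With the tool pointing down it reaches from about 325 to 775 mm from the base axis. Payload 9.3 kg.
Tool frame: the origin (TCP) lies on the centre line of the jaws, within the pads' length; the fingertips stand robot.tip_extent ahead of it and the grasp point (between the pads) lies 3 mm ahead of it (robot.tip_extent is the distance from the TCP to the fingertips, in mm); z points along the fingers, y is the line along which they close (so a half turn about z gives the same grasp; the last joint's range is limited). The gripper opens to 85 mm and grips with 20 to 120 N. Pads are 22 mm wide; open, the fingers measure 114 mm over their backs; the gripper's body (76 mm by 85 mm) begins 54 mm behind the grasp point. The pads swing forward as they close: fully open they stand 13 mm farther back than shut.
Start: joints at [0.953, 0.259, 0.021, 1.334, 0, 1.418], TCP at [246.535, 491.648, 253.279] pointing down, gripper open.
Joint ranges: [-3.04, 3.04], [-0.91, 1.82], [-1.04, 1.36], [-1.92, 1.95], [-1.52, 1.45], [-3.14, 3.14]. Speed limits (rad/s): [2.22, 2.22, 2.79, 3.14, 3.14, 3.14].

INTERFACE

Orientations are given as a unit quaternion [w, x, y, z].
In Python, from workcell import robot, optics gives the robot as it stands. Calls block until the motion is done:
- robot.move_to(position, orientation): joint-space move of the TCP to a pose.
- robot.move_straight(position, rotation=None, max_speed=150, guard=None): straight line of the TCP; rotation=None keeps the orientation; max_speed is the mean speed in mm/s. With guard (N) it stops when the force on the tool has changed by that much, and returns True; else False.
- robot.move_j(angles): joint-space move.
- robot.command_gripper(opening, grip_force=None): opening from 0.0 (shut) to 1.0 (fully open); grip_force is the grip in N (None keeps the last); returns when the fingers have stopped.
- robot.sleep(seconds).
- robot.ik(position, orientation): joint angles nearest the present ones, or None.
- optics.capture(name): name is "side" or "top"; returns a dict with "color" (384x512x3 uint8, blue, green, red), "fx", "fy", "cx", "cy" (pixels), "camera_from_world" (4x4, takes a point from world to camera coordinates). Camera axes: x right, y down, z forward; pixel columns grow to the right and rows downward; lengths in mm; the calibration is good to about 2 mm. A picture is of the moment at which its call begins. There is no depth.
A pose or a line that the arm cannot do raises robot.Unreachable and nothing moves.
- robot.sign_off(): hands the job in; it is judged then, once.
Readings, each from a call of its own:
- robot.get_time_s(): time.
- robot.get_joint_positions(): joint angles.
- robot.get_qvel(): joint speeds.
- robot.get_effort(): joint torques, N m.
- robot.get_position(): TCP position.
- robot.get_ee_rot(): TCP orientation.
- robot.get_ft_force(): force on the tool from outside, world axes, zero at the start.
- robot.get_wrist_torque(): the same for the moment, N m.
- robot.get_finger_gap(): opening from 0.0 (shut) to 1.0 (fully open).
- robot.get_grasp_force(): force on a finger pad.
Only numpy, scipy, OpenCV 4.12 (cv2) and the standard library are available. Lean on these libraries where they do the work, as an engineer would, in place of code of your own. Each camera call takes 0.05 s, during which the arm holds its last target. There are 200 camera calls.

TASK

Lay the buffing-wheel rake in the empty front row of the open steel case, then lower the lid shut without slamming it, and swing the hasp up and over so that it lies flat on the lid over its staple. Leave the brush and everything else on the bench where it is.

Things in the scene. Friction and masses are not known exactly. Their poses are not given: they have to be found in the camera images.
- rake: loose buffing-wheel rake, 170 mm long, 0.3 kg: pale wooden handle (x = -85 to 22 mm, 28 mm wide, 24 mm high) and flat dark steel head (x = 20 to 85 mm, 46 mm wide, 10 mm thick) with twelve upright steel teeth (tips at 24.5 mm). Origin under its middle, on the underside; x from handle to head, z up (teeth up). It balances near x = 0; grip the handle there across y.
- brush: a bystander of similar size, which may lie on either of the two tool places: brass wire brush, 170 mm long, wooden handle 22 mm wide, bristles down, 30 mm high. Origin under its middle; x from handle to bristles.
- case: grey steel tool case, fixed: 150 (x) by 230 (y) mm, 55 mm high without lid, walls and floor 6 mm. Origin: centre of its underside; -x is its front (hasp, lid tab), z up. Plywood divider 5 mm thick at x = 27 mm, top at z = 36; behind it two dark bars (fixed, tops at z = 42). Before it the empty front row: x = -69 to 24.5, y = -109 to 109 mm.
- row (a point): centre of the floor of the case's front row: case x = -22, y = 0, z = 6 mm
- lid (a joint): lid angle about its hinge along the case's far top rim: 0 shut, growing as it opens, 1.57 upright (starts 1.45 to 1.7, limit 1.75). Lid 150 mm deep, 12 mm thick, 0.35 kg; its stiff hinge stays where it is left and takes about 1 to 5 N at the tab.
- lid_hinge (a point): point on the lid's hinge axis: case x = +75, y = 0, z = 55 mm; the axis runs along the case's y
- lid_grip (a point): grip point of the lid's lift tab, a dark steel tongue 30 mm wide (case y), 12 mm thick, sticking 42 mm out of the free edge in the lid's plane, on the case's +y side: 172 mm from the hinge axis, case y = 60 mm, 6 mm above the lid's underside. Pinched across the case's y it can turn between the fingers. Lid shut: 22 mm in front of the case's front wall, at z = 61 mm.
- hasp (a joint): hasp angle about its hinge at the top of the case's front: 0 flat on the shut lid, over the staple; 1.57 upright; more leans out over the case's front (starts 1.75 to 2.3, limit 2.6). Stiff hinge: stays where it is left, takes about 1 N at the tip.
- hasp_hinge (a point): point on the hasp's hinge axis, in the middle of its width: case x = -81, y = -65, z = 67 mm; the axis runs along the case's y
- hasp_grip (a point): grip point in the hasp's thick tip, 72 mm from the hinge axis, 5 mm off its base plane. Hasp: bright steel strap 84 mm long, 34 mm wide (case y), 4 mm thick (11 mm over the last 18 mm), slot 42 mm from the hinge. Pinched across the case's y it can turn between the fingers. Shut: tip's top at case z = 79 mm; the staple stands 20 mm above the lid through the slot.
- can: bystander: steel can 66 mm across, 110 mm high, beyond the case's left; origin under its centre
- mug: bystander: white mug with pens, 84 mm across, 95 mm high, on the right; origin under its centre
- spare_bar: bystander: dark bar of compound 110 x 45 x 40 mm on the right; origin under its centre
- hammer: bystander: hammer lying on the right; origin under its middle
- flange: bystander: aluminium wheel flange, ring 90 mm across and 12 mm high, beyond the two tools; origin under its centre

How it is judged:
By the outcome, as a careful person would: the job done as asked, in the order asked, and still so for the second after the job is handed in, with the robot touching nothing.
It also fails if it takes over 72 s, if anything falls off the work surface, if the arm or the gripper's body presses on something with over 40 N, if the wrist force passes 120 N, or if a joint passes its speed limit or range.

## Working session

There is one attempt and no reset: what is moved stays moved. The work goes in short steps, each a Python script; the robot and the scene stay as the last script left them, time stands still between calls to the robot, and variables do not carry over. Pictures are saved under pics/ and viewed, at most 10 in all, crops included, and the job is handed in when it is done.

```bash
mkdir -p pics; ls
python3 - <<'E'
from workcell import robot, optics
import cv2,numpy as np
for n in("top","side"):
    d=optics.capture(n); cv2.imwrite(f"pics/{n}0.png",cv2.resize(d["color"],(800,600),interpolation=cv2.INTER_CUBIC))
    np.savez(f"{n}.npz",**d)
    print(n,d["fx"],d["fy"],d["cx"],d["cy"],np.round(d["camera_from_world"],4).tolist())
print(robot.tip_extent,robot.get_ee_rot(),robot.get_time_s())
E
```

```text
pics
top 443.01889488545055 443.01889488545055 261.03973352218804 188.00079987022679 [[-0.0211, -0.9997, -0.0083, -86.1479], [-0.9934, 0.0219, -0.1127, 571.209], [0.1128, 0.0059, -0.9936, 1340.3034], [0.0, 0.0, 0.0, 1.0]]
side 396.0612491676317 396.0612491676317 250.98069509952606 193.2251257504924 [[0.6771, -0.7359, 0.0101, -463.6665], [-0.36, -0.3431, -0.8676, 232.9995], [0.6419, 0.5838, -0.4971, 983.3288], [0.0, 0.0, 0.0, 1.0]]
22.0 [-2.24708221e-04  2.30315961e-01  9.73115729e-01 -5.33689531e-04] 0.1
```

View pics/top0.png

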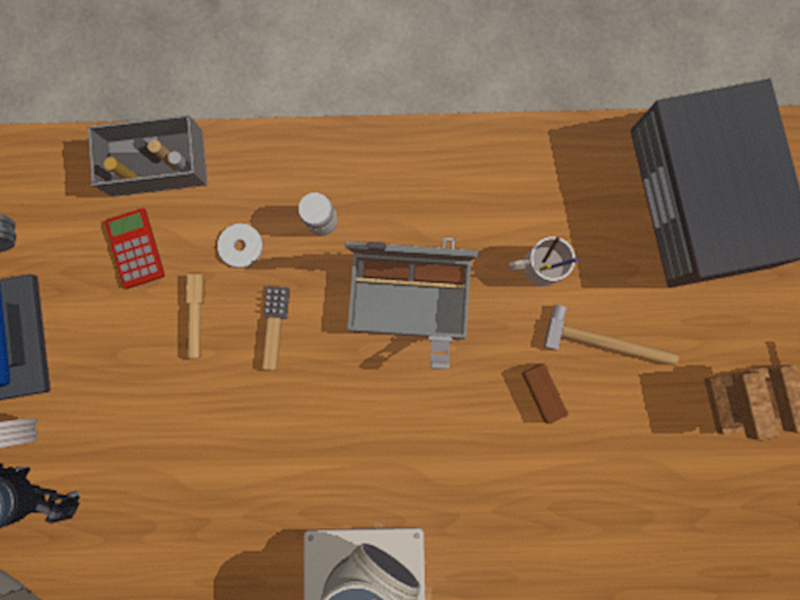

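View pics/side0.png

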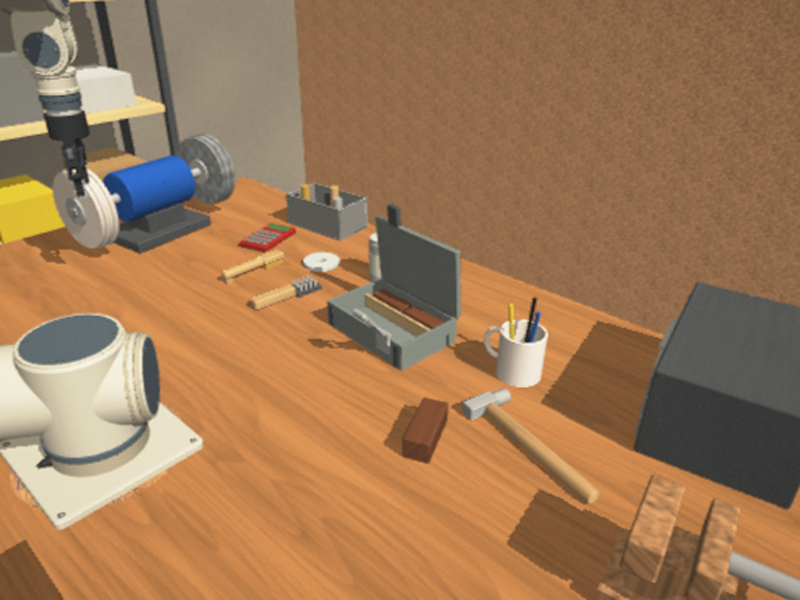

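The top picture shows the toothed rake at (272,328), with its head pointing away, and the brush at (195,315). The case is at (410,290) with its lid upright and its hasp at (440,352). I'll enlarge these areas to get accurate pixels.

Run:
```python
import cv2,numpy as np
t=np.load("top.npz")["color"];s=np.load("side.npz")["color"]
cv2.imwrite("pics/tc.png",cv2.resize(t[145:245,155:311],None,fx=5,fy=5,interpolation=cv2.INTER_CUBIC))
cv2.imwrite("pics/sc.png",cv2.resize(s[125:240,150:300],None,fx=5,fy=5,interpolation=cv2.INTER_CUBIC))
```

```text
(no output)
```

View pics/tc.png

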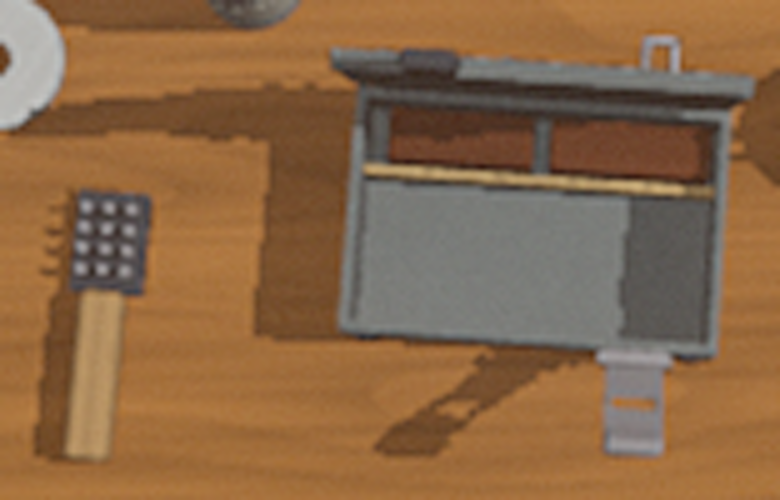

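View pics/sc.png

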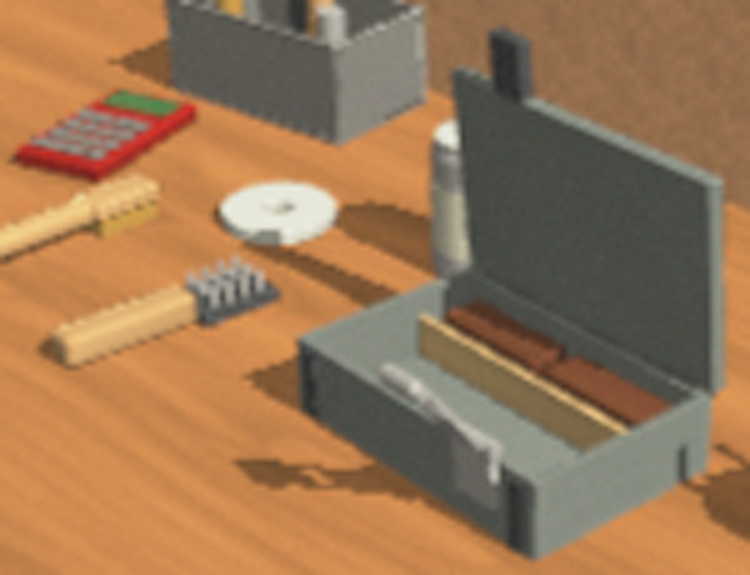

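```bash
cat > h.py <<'E'
import numpy as np
from scipy.optimize import least_squares
C={n:np.load(f"{n}.npz") for n in("top","side")}
def proj(n,P):
    d=C[n];q=d["camera_from_world"]@np.r_[P,1]
    return np.array([d["fx"]*q[0]/q[2]+d["cx"],d["fy"]*q[1]/q[2]+d["cy"]])
def W(pose,p):
    c,s=np.cos(pose[2]),np.sin(pose[2]);return np.array([pose[0]+c*p[0]-s*p[1],pose[1]+s*p[0]+c*p[1],p[2]])
def lid(t,r,y,h):return (75-r*np.cos(t)+h*np.sin(t),y,55+r*np.sin(t)+h*np.cos(t))
def hasp(f,r,y,h):return (-81+r*np.cos(f)-h*np.sin(f),y,67+r*np.sin(f)+h*np.cos(f))
OFF={"top":(155,145),"side":(150,125)}
def px(n,u):return (np.array(u)+.5)/5-.5+OFF[n]
E
cat > fit.py <<'E'
from h import *
rk=[("top",(78,190),(85,23,10)),("top",(152,196),(85,-23,10)),("top",(140,295),(20,-23,10)),("top",(65,458),(-85,14,24)),("top",(108,460),(-85,-14,24)),("side",(280,292),(85,-23,10))]
r=least_squares(lambda q:np.concatenate([proj(n,W(q,p))-px(n,u) for n,u,p in rk]),[500,200,0],x_scale=[1,1,.01])
print("rake",r.x.round(3),r.fun.round(1))
cs=[("top",(341,331),(-75,115,55)),("top",(716,355),(-75,-115,55)),("top",(364,170),(27,109,36)),("top",(714,191),(27,-109,36)),("side",(537,487),(-75,-115,55)),("side",(300,343),(-75,115,55)),("side",(535,556),(-75,-115,0))]
ld=[("side",(457,72),(150,115,0)),("side",(716,182),(150,-115,0)),("side",(527,42),(192,45,0)),("side",(490,32),(192,75,0))]
hs=[("top",(604,453),(84,-48,11)),("top",(662,455),(84,-82,11))]
def f(q):
    return np.concatenate([proj(n,W(q,p))-px(n,u) for n,u,p in cs]+[proj(n,W(q,lid(q[3],*p)))-px(n,u) for n,u,p in ld]+[proj(n,W(q,hasp(q[4],*p)))-px(n,u) for n,u,p in hs])
c=least_squares(f,[560,0,0,1.6,2.1],x_scale=[1,1,.01,.01,.01])
print("case",c.x.round(3),c.fun.round(1))
np.savez("fit.npz",rake=r.x,case=c.x)
for fi in(1.75,1.9,2.0,2.1,2.2,2.3):
    print(fi,[((proj(n,W(c.x,hasp(fi,*p)))-OFF[n])*5).round().tolist() for n in C for p in((84,-48,0),(84,-82,0),(84,-48,11),(84,-82,11),(0,-65,0))])
E
python3 fit.py
```

```text
rake [ 5.09729e+02  1.72201e+02 -8.90000e-02] [ 0.2 -0.4 -0.1 -0.6  0.5  0.1 -0.3  0.2  0.1  0.4 -0.5 -0.1]
case [ 5.66068e+02 -1.00879e+02 -8.40000e-02  1.50300e+00  2.20700e+00] [-0.4 -0.4  0.4 -0.5 -0.1 -0.6  0.2 -0.4 -0.1  0.2 -1.2 -0.6 -0.1  1.9
 -0.5 -0.1 -0.1  0.5 -0.3 -0.   0.6 -0.7 -0.  -0.2  0.3  0.2]
1.75 [[608.0, 372.0], [668.0, 375.0], [606.0, 391.0], [667.0, 395.0], [634.0, 354.0], [430.0, 312.0], [469.0, 334.0], [415.0, 321.0], [455.0, 344.0], [469.0, 437.0]]
1.9 [[606.0, 394.0], [667.0, 397.0], [605.0, 412.0], [665.0, 416.0], [634.0, 354.0], [413.0, 324.0], [453.0, 346.0], [399.0, 335.0], [439.0, 358.0], [469.0, 437.0]]
2.0 [[605.0, 408.0], [665.0, 411.0], [604.0, 426.0], [664.0, 429.0], [634.0, 354.0], [403.0, 333.0], [442.0, 356.0], [389.0, 346.0], [429.0, 369.0], [469.0, 437.0]]
2.1 [[604.0, 421.0], [664.0, 425.0], [603.0, 438.0], [663.0, 442.0], [634.0, 354.0], [393.0, 344.0], [432.0, 367.0], [380.0, 358.0], [419.0, 381.0], [469.0, 437.0]]
2.2 [[603.0, 434.0], [663.0, 437.0], [602.0, 449.0], [662.0, 453.0], [634.0, 354.0], [383.0, 355.0], [423.0, 378.0], [371.0, 370.0], [410.0, 394.0], [469.0, 437.0]]
2.3 [[602.0, 445.0], [662.0, 449.0], [601.0, 460.0], [661.0, 464.0], [634.0, 354.0], [374.0, 367.0], [414.0, 390.0], [363.0, 383.0], [402.0, 407.0], [469.0, 437.0]]
```

The fit agrees with both views to within about 0.5 px. Rake is at (510,172) with yaw -0.089, and the case is at (566,-101) with yaw -0.084. The lid is at 1.50 and the hasp at 2.2. Next I'll pick up the rake.

```bash
cat >> h.py <<'E'
from workcell import robot,optics
from scipy.spatial.transform import Rotation as Ro
F=np.load("fit.npz");RK=F["rake"];CS=F["case"]
def down(yaw):   # tool down, its y axis along world yaw
    y=np.array([np.cos(yaw),np.sin(yaw),0]);z=np.array([0,0,-1.])
    q=Ro.from_matrix(np.c_[np.cross(y,z),y,z]).as_quat();return [q[3],*q[:3]]
def best(p,yaw): # nearer of the two half-turn-equivalent poses
    j0=np.array(robot.get_joint_positions());c=[]
    for k in(0,np.pi):
        o=down(yaw+k);j=robot.ik(list(p),o)
        if j is not None:c.append((np.abs(np.array(j)-j0).max(),o,np.round(j,2)))
    return min(c,key=lambda a:a[0])
def st():print("t",round(robot.get_time_s(),1),"p",np.round(robot.get_position(),1),"F",np.round(robot.get_ft_force(),1),"gap",round(robot.get_finger_gap(),3),"grip",round(robot.get_grasp_force(),1))
E
python3 - <<'E'
from h import *
g=W(RK,(0,0,26))
for p,y in((g,RK[2]+np.pi/2),(W(CS,(-24,0,33)),CS[2]),(W(CS,(-24,0,33)),CS[2]+np.pi),(W(CS,lid(1.5,176,60,6)),CS[2]+np.pi/2),(W(CS,lid(0,176,60,6)),CS[2]+np.pi/2)):
    print(p.round(),[None if (j:=robot.ik(list(p),down(y+k))) is None else np.round(j,2) for k in (0,np.pi)])
_,o,_=best(g+[0,0,80],RK[2]+np.pi/2)
robot.command_gripper(.7,60)
robot.move_to(list(g+[0,0,80]),o)
print(robot.move_straight(list(g),max_speed=80,guard=15));st()
robot.command_gripper(0.,60);st();print(robot.tip_extent)
robot.move_straight(list(g+[0,0,130]),max_speed=120);st()
E
```

```text
[510. 172.  26.] [array([ 0.17,  0.41, -0.39,  0.78,  0.  ,  0.26]), array([ 0.17,  0.41, -0.39,  0.78,  0.  , -2.88])]
[542. -99.  33.] [array([-0.33,  0.42, -0.35,  0.81,  0.  ,  1.32]), array([-0.33,  0.42, -0.35,  0.81,  0.  , -1.82])]
[542. -99.  33.] [array([-0.33,  0.42, -0.35,  0.81,  0.  , -1.82]), array([-0.33,  0.42, -0.35,  0.81,  0.  ,  1.32])]
[639. -47. 231.] [array([-0.2 ,  0.42,  0.21,  1.36,  0.  , -0.12]), array([-0.2 ,  0.42,  0.21,  1.36,  0.  ,  3.02])]
[470. -33.  61.] [array([-0.25,  0.27, -0.5 ,  0.8 ,  0.  , -0.16]), array([-0.25,  0.27, -0.5 ,  0.8 ,  0.  ,  2.98])]
False
t 3.2 p [510.1 172.3  26.4] F [ 0.1  1.  -0.1] gap 0.704 grip 0.0
t 3.6 p [510.1 172.5  26.7] F [-1.   0.2  5. ] gap 0.312 grip 60.3
22.0
t 4.9 p [509.3 172.1 155.2] F [-1.  -0.3 -2.3] gap 0.313 grip 59.2
```

Run:
```python
from h import *
a=W(CS,(-60,190,220));b=W(CS,(-24,0,33))
_,o,j=best(a,CS[2]);print(j)
robot.move_to(list(a),o)
robot.move_straight(list(b*[1,1,0]+[0,0,220]),max_speed=200)
robot.move_straight(list(b+[0,0,25]),max_speed=150);st()
print(robot.move_straight(list(b-[0,0,1]),max_speed=30,guard=6));st()
robot.command_gripper(.48);st()
robot.move_straight(list(b*[1,1,0]+[0,0,220]),max_speed=200);st()
for n in("top","side"):
    d=optics.capture(n)["color"];x,y=OFF[n]
    cv2=__import__("cv2");cv2.imwrite(f"pics/{n}1.png",cv2.resize(d[y-20:y+100,x:x+156],None,fx=5,fy=5,interpolation=cv2.INTER_CUBIC))
```

```text
[ 0.02  0.24 -0.09  1.24  0.    1.67]
t 8.5 p [542.7 -98.9  58.8] F [ 0.8  0.3 -2.8] gap 0.317 grip 59.2
True
t 9.3 p [541.9 -98.8  32.7] F [-0.   1.3  5.1] gap 0.315 grip 60.3
t 9.6 p [541.5 -98.6  32. ] F [ 1.1 -0.4  0.8] gap 0.478 grip 0.9
t 10.7 p [541.6 -98.7 218.9] F [-0.4  0.8  0.2] gap 0.479 grip 0.0
```

View pics/side1.png

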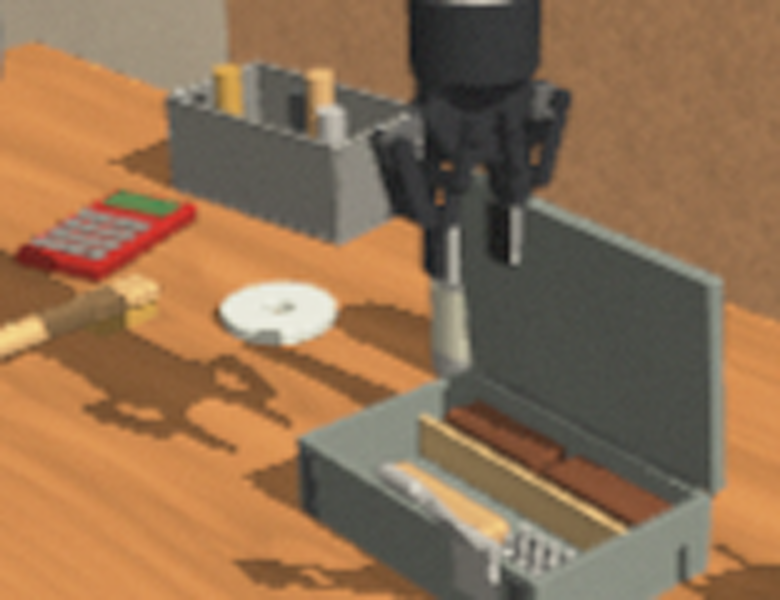

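The rake lies flat in the front row, with its handle at (455,505) and its teeth at (540,545). Next is the lid.

Run:
```python
from h import *
R=177;T0=CS[3]
P=lambda t:W(CS,lid(t,R,60,6))+[0,0,3]
p=P(T0);_,o,j=best(p,CS[2]+np.pi/2);print(j)
robot.command_gripper(.65,40)
a=W(CS,(0,60,330));robot.move_to(list(a),o)
robot.move_straight(list(p*[1,1,0]+[0,0,300]),max_speed=200)
print(robot.move_straight(list(p),max_speed=80,guard=8));st()
robot.command_gripper(0.,40);st()
for t in np.linspace(T0,.12,16)[1:]:
    robot.move_straight(list(P(t)),max_speed=90)
    print(round(t,2),np.round(robot.get_ft_force(),1))
st()
```

```text
[-0.2   0.42  0.22  1.37  0.   -0.12]
False
t 13.9 p [640.  -46.9 235.6] F [ 0.   0.  -0.4] gap 0.646 grip 0.0
t 14.2 p [640.1 -45.6 235.9] F [0.7 7.4 3.5] gap 0.342 grip 41.8
1.41 [-0.3  7.7  2. ]
1.32 [0. 8. 2.]
1.23 [-1.3  9.3  1.6]
1.13 [-0.8  9.3  1.3]
1.04 [-0.7  9.6  0.9]
0.95 [ 0.2 11.2  0.2]
0.86 [-0.4 12.3 -1.4]
0.77 [ 0.1 12.3 -1.3]
0.67 [ 0.4 12.8 -1.8]
0.58 [-0.4 12.  -1.6]
0.49 [ 1.8 12.8 -2.6]
0.4 [ 3.2 13.3 -3.1]
0.3 [ 2.1 13.5 -3.5]
0.21 [ 2.4 13.7 -2.6]
0.12 [ 2.8 13.8 -2.7]
t 19.2 p [471.6 -30.5  84.9] F [ 2.8 13.8 -2.7] gap 0.341 grip 39.6
```

Run:
```python
from h import *
P=lambda t:W(CS,lid(t,177,60,6))+[0,0,3]
for t in(.08,.04):robot.move_straight(list(P(t)),max_speed=30)
st();print(robot.move_straight(list(P(-.03)),max_speed=15,guard=10));st()
robot.command_gripper(.65);st()
p=P(0);robot.move_straight(list(p*[1,1,0]+[0,0,200]),max_speed=150)
# hasp approach
a=W(CS,(-120,-65,220));_,o,j=best(a,CS[2]+np.pi/2);robot.move_to(list(a),o);st()
import cv2
np.savez("now.npz",**{n:optics.capture(n)["color"] for n in("top","side")})
D=np.load("now.npz");x,y=OFF["side"]
A=D["side"][y-10:y+105,x+40:x+150];B=D["top"][185:245,220:311]
cv2.imwrite("pics/c2.png",cv2.resize(A,None,fx=5,fy=5,interpolation=cv2.INTER_CUBIC))
```

```text
t 20.0 p [470.  -30.3  71.1] F [ 2.3 13.9 -2. ] gap 0.34 grip 39.7
True
t 20.5 p [469.7 -30.1  66.4] F [-2.4  1.7  7.8] gap 0.339 grip 41.0
t 20.8 p [469.1 -30.2  65.4] F [0.9 0.5 0.1] gap 0.654 grip 0.0
t 22.5 p [ 440.6 -156.   219.3] F [-0.7  0.8 -0.5] gap 0.645 grip 0.0
```

View pics/c2.png

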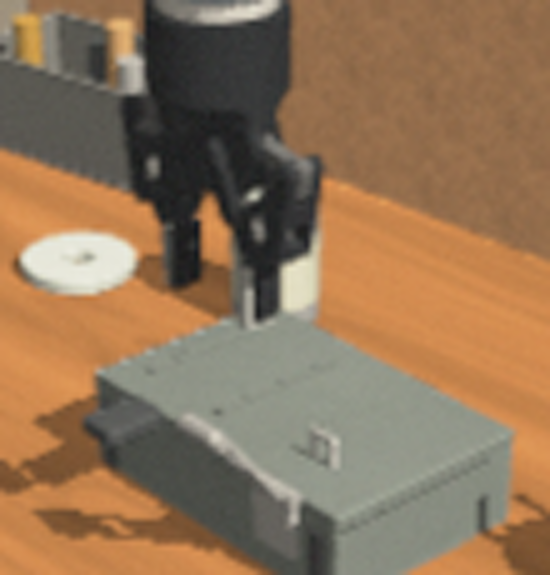

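The lid is flat and shut. The hasp leans out at (240,460) and the staple is clear at (320,445). Next I'll swing the hasp.

Run:
```python
from h import *
P=lambda t:W(CS,hasp(t,72,-63.5,5))+[0,0,16]
T0=CS[4]
p=P(T0);_,o,j=best(p,CS[2]+np.pi/2)
robot.move_to(list(p*[1,1,0]+[0,0,200]),o)
print(robot.move_straight(list(p),max_speed=80,guard=8));st()
robot.command_gripper(0.,40);st()
for t in np.linspace(T0,.15,14)[1:]:
    robot.move_straight(list(P(t)),max_speed=70)
    print(round(t,2),np.round(robot.get_ft_force(),1),round(robot.get_finger_gap(),3))
st()
import cv2
A=optics.capture("side")["color"];x,y=OFF["side"]
cv2.imwrite("pics/c3.png",cv2.resize(A[y:y+115,x+40:x+150],None,fx=5,fy=5,interpolation=cv2.INTER_CUBIC))
```

```text
False
t 23.7 p [ 433.7 -153.6  138.4] F [0.8 0.2 0.1] gap 0.65 grip 0.0
t 24.1 p [ 433.1 -152.5  138.3] F [-2.3  6.3  4.2] gap 0.391 grip 40.1
2.05 [-2.9  5.7  1.3] 0.383
1.89 [-1.6  6.2  0.8] 0.386
1.73 [-1.4  5.  -0.7] 0.384
1.57 [-1.4  5.3 -0.4] 0.381
1.42 [-2.2  4.6  2. ] 0.375
1.26 [-0.5  5.3  5. ] 0.37
1.1 [2.8 6.1 8.9] 0.354
0.94 [ 5.7  6.4 12.7] 0.351
0.78 [10.6  7.6 15.9] 0.342
0.62 [15.4  7.8 18.4] 0.342
0.47 [22.2  7.6 20.5] 0.35
0.31 [ 8.8  5.8 16.6] 0.346
0.15 [18.5  6.1 13.1] 0.346
t 28.2 p [ 556.7 -163.7  102.3] F [18.5  6.1 13.1] gap 0.346 grip 142.0
```

View pics/c3.png

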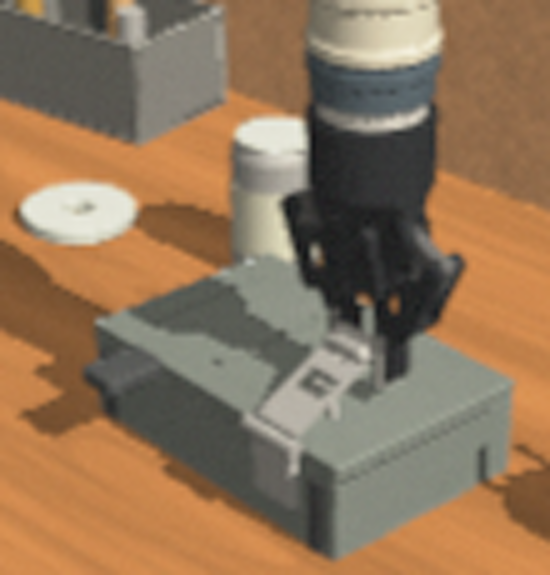

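The hasp is most of the way down, at roughly 0.4 rad with its tip near (345,335), but it has slipped in the pads. I'll release it and press it flat from above with closed fingers.

Run:
```python
from h import *
robot.command_gripper(.65,30);st()
p=robot.get_position();robot.move_straight([p[0],p[1],160],max_speed=120);st()
robot.command_gripper(0.)
q=W(CS,(-12,-64,0));robot.move_straight([q[0],q[1],150],max_speed=100)
print(robot.move_straight([q[0],q[1],92],max_speed=30,guard=12));st()
robot.move_straight([q[0],q[1],200],max_speed=150)
a=W(CS,(-150,60,300));robot.move_to(list(a),robot.get_ee_rot());st()
import cv2
A=optics.capture("side")["color"];x,y=OFF["side"];B=optics.capture("top")["color"]
h=np.hstack([cv2.resize(A[y+20:y+115,x+40:x+150],(440,380),interpolation=cv2.INTER_CUBIC),cv2.resize(B[150:245,215:305],(360,380),interpolation=cv2.INTER_CUBIC)])
cv2.imwrite("pics/c4.png",h)
```

```text
t 28.6 p [ 550.  -163.4   98.5] F [ 0.1 -0.4  0.8] gap 0.648 grip 0.0
t 29.2 p [ 549.7 -163.4  159.4] F [ 1.1 -0.1 -0.2] gap 0.65 grip 0.0
True
t 31.5 p [ 548.8 -163.7  100.9] F [-2.2  0.7  7.1] gap 0.004 grip 4.0
t 33.2 p [422.2 -28.9 299.2] F [-0.2  0.1  0.5] gap -0.001 grip 0.0
```

View pics/c4.png

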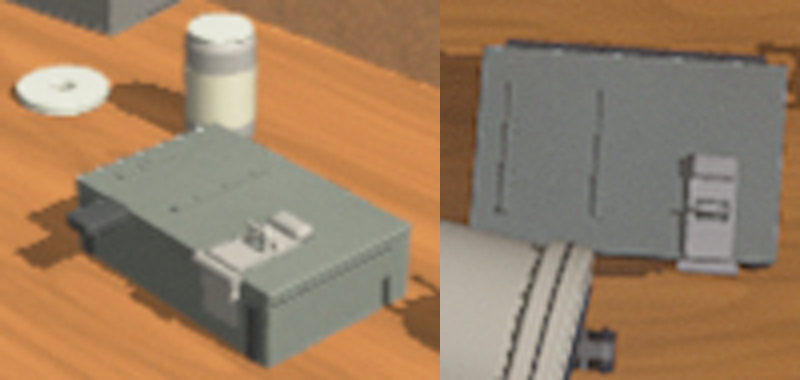

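The hasp lies flat on the lid at (270,235), with the staple standing through its slot. The press stopped with the fingertips at z = 79, exactly the height given for the shut hasp.

```bash
python3 -c "
from workcell import robot
print(robot.sign_off())"
```

```text
the job is handed in; nothing more can be done
None
```

The rake lies in the case's front row, the lid was lowered shut gently, and the hasp lies flat over its staple; I handed the job in after about 33 s of the 72 s allowed, without touching the brush or anything else on the bench.

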